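# Pack away the stereo microscope's high-power set

### The arm

A 7-joint arm with a two-finger parallel gripper is mounted at the origin on the work surface. World frame = base frame: x ahead of the robot, y to its left, z up, the work surface at z = 0. Lengths are in m, angles in degrees, forces in N, time in s.
With the tool pointing down it reaches from about 0.4 to 0.85 m from the base axis. Payload 10.4 kg.
Tool frame: the origin (TCP) lies at the very end of the fingers, on their centre line; the grasp point (between the pads) lies 19 mm behind it (bot.pinch_z is the distance from the TCP to the grasp point, in m); z points along the fingers, y is the line along which they close (so a half turn about z gives the same grasp; the last joint's range is limited). The gripper opens to 87 mm and grips with 3 to 60 N. Pads are 19 mm wide; open, the fingers measure 117 mm over their backs; the gripper's body (75 mm by 190 mm) begins 51 mm behind the grasp point.
Start: joints at [-72.915, 19.034, -3.707, 83.658, 1.238, 77.344, -5.071], TCP at [0.197, 0.593, 0.223] pointing down, gripper open.
Joint ranges: [-148.97, 148.97], [-28.65, 121.19], [-84.17, 76.75], [9.2, 138.47], [-72.65, 252.65], [3.7, 117.97], [-149.18, 149.18]. Speed limits (degrees/s): [127.2, 127.2, 159.86, 159.86, 180, 180, 180].

### API

Orientations are given as a 3x3 rotation matrix whose columns are the frame's x, y, z axes.
In Python, from plant import bot gives the robot as it stands.
- The arm moves only by the tool move_arm, never from a script. Its argument "plan" is a list that holds one entry, the list of rows, each a list of 7 numbers: the shift along the tool's x, y, z in cm, then the turn, a rotation vector about the tool's x, y, z in degrees, then the opening, from 0 (shut) to 1 (fully open). A call has exactly 10 rows; each row is the pose to reach, as a shift and turn from the pose commanded when the call began, along the tool's axes at that moment; what a row does not reach only later rows make up. A row lasts 1/10 s, in which the tool goes at most 50 mm and 8.59 degrees, less where a joint would pass 70% of its speed; a pose out of reach is approached as far as the arm can. A call with a gripper value outside its range is refused whole. The fingers move at their own pace and stop on an object; "squeeze" is the grip in N (left out, the last holds). Time passes only in rows, so rows that repeat a pose let the fingers close, or fill a call up. It gives the time, the measured TCP pose, the force, the opening and the grip force at its end, in the units of the state.
- bot.read_state(): the state, without advancing time (a new reading comes with each control period).
- bot.read_camera(name): name is "side" or "top" or "wrist"; returns a dict with "pixels" (480x640x3 uint8, red, green, blue), "depth" (480x640 float32, m along the optical axis (not along the pixel's ray), 0 where there is no reading), "vertical_fov" (degrees; the focal length in pixels is half the picture's height over the tangent of half this angle, whatever the lens; pixels are square), "cx", "cy" (the principal point, pixels), "xyz" and "orientation" of the camera in the world; the wrist camera has in their place "T_tool_cam" (4x4, takes a point from camera to tool coordinates, whose origin is the TCP and whose axes are the flange's). Camera axes: x right, y down, z forward; pixel columns grow to the right and rows downward; lengths in m; the calibration is good to about 2 mm. A picture is of the moment at which its call begins: read the wrist's pose just before it.
- bot.hand_in(): hands the job in; it is judged then, once.
The state is a dict: "time": time; "joint_positions": joint angles; "dq": joint speeds; "effort": joint torques, N m; "ee_pos": TCP position; "tcp_rot": TCP orientation; "wrist_force": force on the tool from outside, world axes, zero at the start; "torque": the same for the moment, N m; "grip_width": finger opening in m; "grip_force": force on a finger pad.
Only numpy, scipy, OpenCV 4.12 (cv2) and the standard library are available. Lean on these libraries where they do the work, as an engineer would, in place of code of your own. Each camera call takes 0.05 s, during which the arm holds its last target. There are 200 camera calls.

### The job

Pack the microscope's high-power set into the accessory tray: a slim eyepiece upright in each small round recess, the auxiliary objective lens in the large round recess, and the camera in the square recess, square to its sides, each resting on the floor of its recess with its glass up. They are delicate optics, so set them down rather than drop them. Leave the two wide eyepieces with rubber eyecups standing where they are: they go back into the microscope.

Things in the scene. Friction and masses are not known exactly. Their poses are not given: they have to be found in the camera images.
- slim_eyepiece_1: slim high-power eyepiece (two alike), standing eye lens up, 54 mm tall, round about z (up): steel barrel 30 mm in diameter, 24 mm tall, then a straight cream head 37 mm in diameter from 24 to 54 mm, ending in a flat black top with a small glass lens 15 mm across; grip the head. 90 g. Origin: centre of its underside; yaw means nothing.
- slim_eyepiece_2: slim high-power eyepiece (two alike), standing eye lens up, 54 mm tall, round about z (up): steel barrel 30 mm in diameter, 24 mm tall, then a straight cream head 37 mm in diameter from 24 to 54 mm, ending in a flat black top with a small glass lens 15 mm across; grip the head. 90 g. Origin: centre of its underside; yaw means nothing.
- objective: screw-in auxiliary objective lens: a short, straight dark metal drum 50 mm in diameter and 40 mm tall with a bright foot ring, standing with its big glass lens (40 mm) up and filling nearly the whole top. About 160 g. Origin: centre of its underside, z up; the yaw means nothing.
- camera: microscope camera: a bare aluminium box 42 mm square and 40 mm tall, with a round steel nose 30 mm in diameter and 8 mm tall on top (48 mm in all). About 120 g. Origin: centre of its underside; x and y are square to its sides, z up.
- wide_eyepiece_1: wide-field eyepiece (two alike), a look-alike that stays out: standing eye lens up, 58 mm tall, the same 30 mm steel barrel, but a broad cream head 48 mm in diameter topped by a black hollow rubber eyecup with a large glass lens (29 mm) deep inside. Origin: centre of its underside; yaw means nothing.
- wide_eyepiece_2: wide-field eyepiece (two alike), a look-alike that stays out: standing eye lens up, 58 mm tall, the same 30 mm steel barrel, but a broad cream head 48 mm in diameter topped by a black hollow rubber eyecup with a large glass lens (29 mm) deep inside. Origin: centre of its underside; yaw means nothing.
- small_round_1: fixed grey block 78 mm square, 15 mm tall, with one small round recess 50 mm in diameter, for a slim eyepiece (one of two alike), 12 mm deep. Origin: centre of its underside, 5 mm above the table; recess floor 3 mm and rim 15 mm above the origin. x, y along its sides, z up. The four holders stand two by two, 79 mm between centres, in any order, in a fixed black tray 166 mm square, 16 mm tall.
- small_round_2: fixed grey block 78 mm square, 15 mm tall, with one small round recess 50 mm in diameter, for a slim eyepiece (one of two alike), 12 mm deep. Origin: centre of its underside, 5 mm above the table; recess floor 3 mm and rim 15 mm above the origin. x, y along its sides, z up. The four holders stand two by two, 79 mm between centres, in any order, in a fixed black tray 166 mm square, 16 mm tall.
- large_round: fixed grey block 78 mm square, 15 mm tall, with one large round recess 68 mm in diameter, for the auxiliary objective lens, 12 mm deep. Origin: centre of its underside, 5 mm above the table; recess floor 3 mm and rim 15 mm above the origin. x, y along its sides, z up. The four holders stand two by two, 79 mm between centres, in any order, in a fixed black tray 166 mm square, 16 mm tall.
- square: fixed grey block 78 mm square, 15 mm tall, with one square recess 60 mm wide, parallel to the block's sides, for the camera, 12 mm deep. Origin: centre of its underside, 5 mm above the table; recess floor 3 mm and rim 15 mm above the origin. x, y along its sides, z up. The four holders stand two by two, 79 mm between centres, in any order, in a fixed black tray 166 mm square, 16 mm tall.
There are look-alikes about, which are no part of the job. What is shaped like the wide_eyepiece_1 but green is not meant. Leave any brown look-alike of the slim_eyepiece_1 alone.

How it is judged:
By the outcome, as a careful person would: the job done as asked, in the order asked, and still so for the second after the job is handed in, with the robot touching nothing.
It also fails if it takes over 99 s, if anything falls off the work surface, if the arm or the gripper's body presses on something with over 40 N, if the wrist force passes 120 N, or if a joint passes its speed limit or range.

## Working session

There is one attempt and no reset: what is moved stays moved. The work goes in short steps, Python scripts to look and compute and a tool call to move; the robot and the scene stay as the last step left them, time stands still between calls to the robot, and variables do not carry over. Pictures are saved under pics/ and viewed, at most 14 in all, crops included, and the job is handed in when it is done.

Besides the shell and the picture viewer there is one more tool, called after ">>>" as a command line: name --argument value ..., lists and objects as JSON in quotes. move_arm: Moves the arm, as the interface text tells. Its arguments: {"type":"object","properties":{"plan":{"type":"array"},"squeeze":{"type":"number"}},"required":["plan"]}

```bash
mkdir -p pics; ls; cat > h.py <<'E'
import numpy as np, cv2
from plant import bot
def cloud(d,T=None):
    f=240/np.tan(np.radians(d["vertical_fov"]/2))
    v,u=np.mgrid[:480,:640]; z=d["depth"]
    P=np.stack([(u-d["cx"])/f*z,(v-d["cy"])/f*z,z],-1)
    if T is None: R,t=np.array(d["orientation"]),np.array(d["xyz"])
    else: R,t=T[:3,:3],T[:3,3]
    W=P@R.T+t; W[z==0]=np.nan
    return W
def snap(n,tag):
    T=None
    if n=="wrist":
        s=bot.read_state(); A=np.eye(4);A[:3,:3]=s["tcp_rot"];A[:3,3]=s["ee_pos"]
    d=bot.read_camera(n)
    if n=="wrist": T=A@np.array(d["T_tool_cam"])
    W=cloud(d,T); np.savez(f"{tag}.npz",W=W,p=d["pixels"])
    cv2.imwrite(f"pics/{tag}.png",d["pixels"][...,::-1]); return d,W
E
python3 - <<'E'
from h import *
s=bot.read_state();print(s)
for n in("top","side"):
    d,W=snap(n,n);print(d["xyz"],d["orientation"],d["vertical_fov"])
E
```

```text
pics
{'time': 0.0, 'joint_positions': array([-72.91466228,  19.07016138,  -3.70918195,  83.70595249,
         1.23727137,  77.34354489,  -5.07052931]), 'dq': array([ 0.03346652, -0.07195797,  0.08080648, -0.02751268,  0.04365217,
       -0.08546031,  0.00329132]), 'effort': array([ 1.11707075e-03, -6.23253250e+01,  2.55498692e-02, -3.89917874e+01,
       -6.11521932e-02,  3.93564859e-02,  1.21915341e-04]), 'ee_pos': array([0.19693576, 0.59275179, 0.22177424]), 'tcp_rot': array([[-9.49003145e-01,  3.15266357e-01, -3.93250199e-04],
       [ 3.15266599e-01,  9.49002205e-01, -1.33631151e-03],
       [-4.80987571e-05, -1.39214248e-03, -9.99999030e-01]]), 'wrist_force': array([-0.81976622,  0.09296864, -0.24920088]), 'torque': array([ 0.02287777,  0.01455097, -0.00691121]), 'grip_force': 0.0, 'grip_width': 0.0868445930793594}
[ 0.41282867 -0.01777414  1.22945023] [[-2.54849659e-02 -9.95182892e-01  9.46653504e-02]
 [-9.99675204e-01  2.53753413e-02 -2.36182442e-03]
 [-5.17183216e-05 -9.46947945e-02 -9.95506350e-01]] 42.89237980513635
[0.24799171 0.49481954 0.74242707] [[-0.8735635  -0.37297761  0.31268915]
 [-0.48664941  0.65919595 -0.57326525]
 [ 0.00769168 -0.65295359 -0.75735886]] 52.019312503763956
```

View pics/top.png

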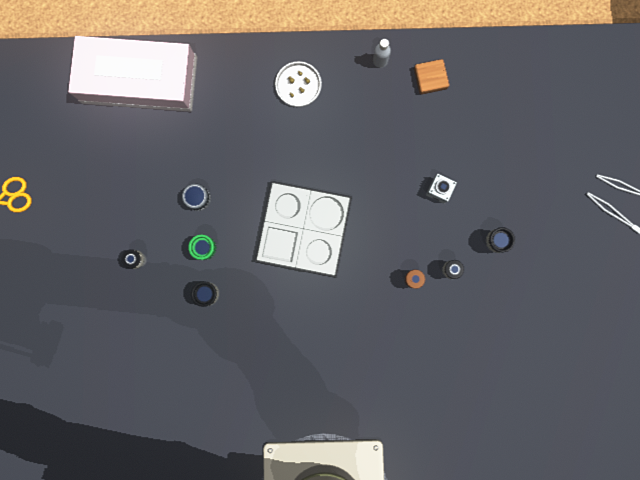

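View pics/side.png

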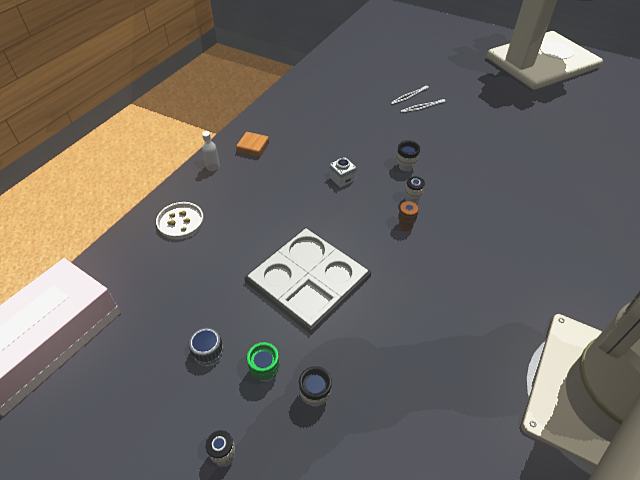

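The top view shows the tray at (304,229) with the square recess at (279,244), small rounds at (288,205) and (318,251), and the large round at (326,212). The slim eyepieces are at (132,259) and (454,269), the objective at (195,196) and the camera at (442,187). The wide eyepieces are at (205,293) and (501,239). The green one at (201,247) and the brown one at (415,279) are decoys.

```bash
cat > m.py <<'E'
from h import *
for tag in("top","side"):
    W=np.load(tag+".npz")["W"]; z=W[...,2]
    print(tag,"table z",np.nanmedian(z))
    m=((z>0.010)&(z<0.12)&(np.abs(W[...,1])<0.6)&(W[...,0]>.2)&(W[...,0]<.85)).astype(np.uint8)
    n,l,st,c=cv2.connectedComponentsWithStats(m)
    for i in range(1,n):
        if st[i,4]<60: continue
        k=l==i; zt=np.nanpercentile(z[k],97)
        t=k&(z>zt-.006)
        P=W[t][:,:2]; r=cv2.minAreaRect((P*1000).astype(np.float32)); (ex,ey),er=cv2.minEnclosingCircle((P*1000).astype(np.float32))
        print(c[i].round(),st[i,4],"ztop %.3f"%zt,"rect",np.round(r[0],1),np.round(r[1],1),"%.1f"%r[2],"circ %.1f %.1f r%.1f"%(ex,ey,er))
E
python3 m.py
```

```text
top table z -0.0006521728017737649
[134.  87.] 4543 ztop 0.079 rect [825.8 362.2] [226.9  67.1] 85.3 circ 830.0 361.9 r117.2
[431.  80.] 613 ztop 0.026 rect [ 832.5 -240.6] [44.2 59.4] 10.6 circ 833.2 -240.0 r35.4
[292.  95.] 103 ztop 0.018 rect [811.1  41. ] [91.7 47.2] 69.8 circ 828.1 34.8 r46.1
[441. 188.] 527 ztop 0.050 rect [ 604.4 -250.6] [36.  30.6] 72.9 circ 603.3 -252.1 r21.9
[303. 229.] 4174 ztop 0.024 rect [533.4  29. ] [164.9 164.8] 77.7 circ 536.7 27.1 r112.9
[195. 197.] 571 ztop 0.044 rect [601.3 241. ] [48.3 47.1] 44.2 circ 601.8 240.3 r25.0
[500. 240.] 587 ztop 0.060 rect [ 499.7 -354.6] [47.9 46.9] 86.2 circ 499.0 -354.6 r24.9
[202. 247.] 556 ztop 0.059 rect [499.9 225.1] [47.3 46.4] 42.8 circ 499.8 225.1 r24.5
[132. 259.] 361 ztop 0.057 rect [480.4 361.3] [35.  32.9] 88.6 circ 481.0 360.9 r18.4
[452. 269.] 331 ztop 0.058 rect [ 444.5 -259.9] [33.5 34.8] 83.7 circ 444.4 -260.2 r18.1
[414. 279.] 314 ztop 0.058 rect [ 428.2 -184.8] [34.5 34.9] 51.7 circ 428.0 -185.1 r18.2
[204. 293.] 563 ztop 0.060 rect [409.8 221.2] [46.4 47.5] 65.4 circ 409.9 220.8 r24.1
side table z
[... 286 characters left out ...]
.5
[411. 202.] 843 ztop 0.057 rect [ 433.1 -223.1] [ 35.9 114.4] 12.4 circ 430.1 -223.7 r57.3
[187. 223.] 190 ztop 0.017 rect [815.   31.8] [66.2 93.3] 1.7 circ 828.3 32.2 r47.7
[307. 278.] 5205 ztop 0.024 rect [530.3  28.9] [166.3 166.3] 77.5 circ 530.1 29.3 r115.6
[ 52. 334.] 7769 ztop 0.079 rect [820.5 346.9] [195.7  70.6] 86.5 circ 824.1 346.7 r102.8
[206. 345.] 961 ztop 0.044 rect [598.6 240.9] [48.3 48.6] 32.8 circ 598.8 241.0 r25.4
[263. 360.] 983 ztop 0.061 rect [496.7 224.3] [47.1 48.3] 42.7 circ 496.9 224.6 r24.7
[315. 385.] 1050 ztop 0.061 rect [406.6 220.2] [48.4 47.5] 68.1 circ 406.8 220.6 r25.2
[220. 447.] 791 ztop 0.058 rect [476.8 360.9] [35.9 35.3] 6.8 circ 477.2 360.4 r18.8
```

```bash
cat >> h.py <<'E'
def tell(x,y,z,yaw=None):
    s=bot.read_state();R=np.array(s["tcp_rot"]);p=np.array(s["ee_pos"])
    cy=np.degrees(np.arctan2(R[1,1],R[0,1]))
    print("t%.2f pos"%s["time"],p.round(4),"yaw_y %.2f"%cy,"w %.4f"%s["grip_width"],"shift cm",(R.T@(np.array([x,y,z])-p)*100).round(2), "" if yaw is None else "turn z %.1f"%(-((yaw-cy+90)%180-90)))
E
cat > n.py <<'E'
from h import *
for tag in("top","side"):
    W=np.load(tag+".npz")["W"];z=W[...,2]
    c=np.hypot(W[...,0]-.603,W[...,1]+.249)<.045
    for a,b in((.030,.046),(.008,.046)):
        P=W[c&(z>a)&(z<b)][:,:2]*1000
        print(tag,len(P),cv2.minAreaRect(P.astype(np.float32)))
    # recess floors
    c=np.hypot(W[...,0]-.532,W[...,1]-.029)<.1
    m=(c&(z<.017)&(z>.005)).astype(np.uint8);m=cv2.erode(m,np.ones((3,3)))
    n,l,st,ce=cv2.connectedComponentsWithStats(m)
    for i in range(1,n):
        if st[i,4]>60:
            P=W[l==i][:,:2]*1000;print(st[i,4],cv2.minAreaRect(P.astype(np.float32)))
E
python3 n.py; python3 -c "
from h import *
tell(.479,.361,.2)"
```

```text
top 325 ((607.0199584960938, -247.33737182617188), (42.87380599975586, 43.362388610839844), 64.15908813476562)
top 390 ((606.9588623046875, -247.376953125), (42.86308670043945, 43.39411163330078), 63.95486068725586)
side 231 ((604.2412719726562, -247.6648406982422), (43.50764846801758, 46.0048828125), 63.76762390136719)
side 424 ((604.1971435546875, -247.83883666992188), (43.87343215942383, 46.00839614868164), 63.88662338256836)
564 ((564.7390747070312, -25.71732521057129), (59.61240768432617, 56.36652755737305), 5.873028755187988)
333 ((486.87103271484375, -8.233772277832031), (40.937278747558594, 41.089595794677734), 78.24516296386719)
320 ((581.9569702148438, 52.537994384765625), (43.138099670410156, 39.619014739990234), 67.74536895751953)
713 ((504.0151062011719, 70.02224731445312), (53.24763488769531, 54.239437103271484), 77.84037017822266)
t0.10 pos [0.1969 0.5928 0.2218] yaw_y 71.62 w 0.0873 shift cm [-34.08 -13.1    2.2 ]
```

>>> move_arm --plan '[[[-3.5, -1.3, 0.2, 0, 0, 0, 0.8], [-7, -2.6, 0.4, 0, 0, 0, 0.8], [-10.5, -3.9, 0.6, 0, 0, 0, 0.8], [-14, -5.2, 0.8, 0, 0, 0, 0.8], [-17.5, -6.5, 1, 0, 0, 0, 0.8], [-21, -7.8, 1.2, 0, 0, 0, 0.8], [-25, -9.3, 1.4, 0, 0, 0, 0.8], [-29, -10.9, 1.7, 0, 0, 0, 0.8], [-32.5, -12.4, 2, 0, 0, 0, 0.8], [-34.1, -13.1, 2, 0, 0, 0, 0.8]]]'

```text
time: 1.1
ee_pos: [0.4822, 0.3573, 0.2018]
tcp_rot: [[-0.947, 0.32, 0.0], [0.32, 0.947, -0.002], [-0.001, -0.002, -1.0]]
wrist_force: [-0.3, -0.3, -0.1]
grip_width: 0.0699
grip_force: 0.0
```

```bash
python3 - <<'E'
from h import *
d,W=snap("wrist","w1")
for tag in("top","side"):
    A=np.load(tag+".npz")["W"]
    r,cols=(205,range(262,350,2)) if tag=="top" else (278,range(245,370,3))
    print(tag,[(int(1000*A[r,c,1]),int(1000*A[r,c,2])) for c in cols if A[r,c,2]==A[r,c,2]])
z=W[...,2]
m=((z>.03)&(z<.08)).astype(np.uint8)
n,l,st,c=cv2.connectedComponentsWithStats(m)
for i in range(1,n):
    if st[i,4]>200:
        P=W[(l==i)&(z>np.nanpercentile(z[l==i],97)-.006)]*1000;print(c[i],st[i,4],cv2.minEnclosingCircle(P[:,:2].astype(np.float32)),np.median(P[:,2]))
E
```

```text
top [(111, 2), (107, 0), (101, 18), (97, 20), (93, 20), (89, 20), (85, 14), (82, 7), (78, 9), (74, 9), (70, 4), (66, 9), (62, 9), (58, 3), (54, 6), (50, 5), (46, 4), (42, 7), (38, 6), (33, 20), (29, 18), (25, 23), (21, 15), (17, 18), (13, 17), (9, 8), (5, 4), (1, 7), (-2, 6), (-6, 5), (-10, 10), (-14, 5), (-18, 8), (-22, 5), (-26, 6), (-30, 4), (-34, 13), (-38, 5), (-42, 9), (-46, 11), (-50, 14), (-54, 22), (-58, 20), (-62, 17)]
side [(91, 14), (89, 15), (90, 22), (87, 22), (84, 20), (81, 21), (79, 21), (70, 10), (66, 8), (64, 10), (60, 8), (58, 9), (54, 7), (52, 8), (51, 10), (55, 22), (52, 21), (49, 21), (47, 22), (43, 19), (43, 23), (39, 21), (35, 20), (34, 23), (31, 21), (28, 21), (25, 21), (24, 23), (12, 9), (8, 7), (5, 7), (3, 8), (0, 8), (-1, 8), (-2, 11), (0, 19), (-1, 20), (-2, 23), (-5, 22), (-12, 16), (-17, 12), (-28, 1)]
[146.85680473 190.19881657] 3380 ((408.3990783691406, 220.9890594482422), 24.534988403320312) 58.2828965045927
[330.89044586 215.69808917] 1570 ((479.2413330078125, 361.2712707519531), 18.40324592590332) 54.8265452737613
[195.80187793 277.79295775] 2130 ((496.36749267578125, 226.96717834472656), 23.130672454833984) 58.079414796381016
[253.20713306 360.33058985] 1458 ((600.1158447265625, 240.92591857910156), 24.927846908569336) 41.20022169961196
```

View pics/w1.png

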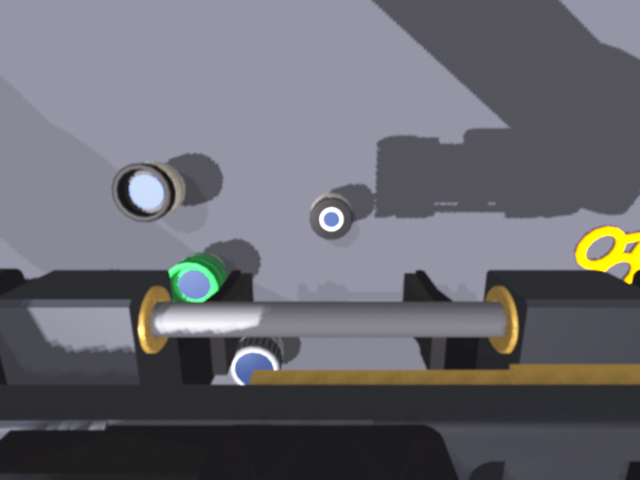

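The wrist view shows slim eyepiece 1 at (331,216) and the green decoy at (195,280). The wide eyepiece is at (147,190) and the objective at (255,365). Wrist and side agree.

```bash
python3 -c "
from h import *
tell(.479,.361,.02)"
```

```text
t1.15 pos [0.4835 0.356  0.2019] yaw_y 71.24 w 0.0700 shift cm [ 0.61  0.37 18.19]
```

>>> move_arm --plan '[[[0, 0, 2, 0, 0, 0, 0.8], [0, 0, 4, 0, 0, 0, 0.8], [0, 0, 6, 0, 0, 0, 0.8], [0, 0, 8, 0, 0, 0, 0.8], [0, 0, 10, 0, 0, 0, 0.8], [0, 0, 11, 0, 0, 0, 0.8], [0, 0, 11.5, 0, 0, 0, 0.8], [0, 0, 11.5, 0, 0, 0, 0.8], [0, 0, 11.5, 0, 0, 0, 0.8], [0, 0, 11.5, 0, 0, 0, 0.8]]]'

```text
time: 2.15
ee_pos: [0.4798, 0.3617, 0.0885]
tcp_rot: [[-0.949, 0.315, 0.001], [0.315, 0.949, 0.001], [-0.001, 0.001, -1.0]]
wrist_force: [0.7, -0.3, 0.1]
grip_width: 0.0697
grip_force: 0.0
```

```bash
python3 -c "
from h import *
tell(.479,.361,.02)"
```

```text
t2.15 pos [0.4798 0.3617 0.0885] yaw_y 71.61 w 0.0697 shift cm [ 0.06 -0.1   6.85]
```

>>> move_arm --plan '[[[0, 0, 2, 0, 0, 0, 0.8], [0, 0, 4, 0, 0, 0, 0.8], [0, 0, 5.5, 0, 0, 0, 0.8], [0, 0, 6.5, 0, 0, 0, 0.8], [0, 0, 6.8, 0, 0, 0, 0.8], [0, 0, 6.8, 0, 0, 0, 0.5], [0, 0, 6.8, 0, 0, 0, 0.3], [0, 0, 6.8, 0, 0, 0, 0.3], [0, 0, 6.8, 0, 0, 0, 0.3], [0, 0, 6.8, 0, 0, 0, 0.3]]]' --squeeze 12

```text
time: 3.15
ee_pos: [0.4795, 0.3615, 0.0199]
tcp_rot: [[-0.949, 0.315, 0.0], [0.315, 0.949, 0.0], [-0.0, 0.001, -1.0]]
wrist_force: [0.4, -0.2, -0.3]
grip_width: 0.0376
grip_force: 0.5
```

```bash
python3 -c "
from h import *
tell(.579,.059,.14)"
```

```text
t3.15 pos [0.4795 0.3615 0.0199] yaw_y 71.62 w 0.0376 shift cm [-18.98 -25.56 -12.02]
```

>>> move_arm --plan '[[[0, 0, 0, 0, 0, 0, 0.3], [0, 0, 0, 0, 0, 0, 0.3], [0, 0, -1, 0, 0, 0, 0.3], [0, 0, -3, 0, 0, 0, 0.3], [0, 0, -6, 0, 0, 0, 0.3], [0, 0, -9, 0, 0, 0, 0.3], [0, 0, -12, 0, 0, 0, 0.3], [-1.5, -2, -12, 0, 0, 0, 0.3], [-4, -5.2, -12, 0, 0, 0, 0.3], [-6, -8, -12, 0, 0, 0, 0.3]]]'

```text
time: 4.15
ee_pos: [0.5116, 0.2649, 0.1403]
tcp_rot: [[-0.949, 0.315, 0.001], [0.315, 0.949, 0.0], [-0.001, 0.0, -1.0]]
wrist_force: [0.1, 0.3, -1.9]
grip_width: 0.037
grip_force: 12.0
```

>>> move_arm --plan '[[[-2.2, -3, 0, 0, 0, 0, 0.3], [-4.4, -5.9, 0, 0, 0, 0, 0.3], [-6.6, -8.9, 0, 0, 0, 0, 0.3], [-8.8, -11.9, 0, 0, 0, 0, 0.3], [-11, -14.9, 0, 0, 0, 0, 0.3], [-12.4, -16.8, 0, 0, 0, 0, 0.3], [-13, -17.6, 0, 0, 0, 0, 0.3], [-13, -17.6, 0, 0, 0, 0, 0.3], [-13, -17.6, 0, 0, 0, 0, 0.3], [-13, -17.6, 0, 0, 0, 0, 0.3]]]'

```text
time: 5.15
ee_pos: [0.5785, 0.0605, 0.1395]
tcp_rot: [[-0.95, 0.313, -0.0], [0.313, 0.95, 0.001], [0.001, 0.001, -1.0]]
wrist_force: [-0.6, 0.6, -0.7]
grip_width: 0.0365
grip_force: 12.0
```

```bash
cat > tray.py <<'E'
from h import *
import sys
tag=sys.argv[1]
d,W=snap("wrist",tag); tell(.579,.059,.028); z=W[...,2]
c=np.hypot(W[...,0]-.532,W[...,1]-.029)<.12
for nm,m in(("rim",c&(z>.017)&(z<.024)),("floor",c&(z<.013)&(z>.004)&(np.maximum(abs((W[...,0]-.532)*.9767-(W[...,1]-.029)*.2147),abs((W[...,0]-.532)*.2147+(W[...,1]-.029)*.9767))<.076))):
    n,l,st,ce=cv2.connectedComponentsWithStats(cv2.erode(m.astype(np.uint8),np.ones((3,3))))
    for i in range(1,n):
        if st[i,4]>300:
            P=(W[l==i][:,:2]*1000).astype(np.float32);print(nm,ce[i].round(),st[i,4],cv2.minAreaRect(P),cv2.minEnclosingCircle(P),np.median(z[l==i]))
E
python3 tray.py w2
```

```text
t5.20 pos [0.5786 0.0603 0.1395] yaw_y 71.76 w 0.0366 shift cm [-0.08 -0.12 11.15] 
rim [263. 165.] 18851 ((532.4542846679688, 28.705429077148438), (157.1731414794922, 156.207275390625), 77.69149017333984) ((531.14208984375, 29.06214141845703), 108.50359344482422) 0.020776426409037152
floor [314. 126.] 6223 ((502.503173828125, 75.7282943725586), (59.33638000488281, 59.572574615478516), 77.4771957397461) ((502.7193603515625, 75.79788970947266), 41.45351028442383) 0.008810709882448975
floor [208. 138.] 3086 ((484.7757873535156, -3.3470020294189453), (47.2490119934082, 47.14004898071289), 23.76268768310547) ((485.20245361328125, -2.6792030334472656), 24.41432762145996) 0.008817232014152687
floor [226. 238.] 4556 ((562.0927124023438, -19.383434295654297), (65.8405532836914, 60.41194534301758), 54.54278564453125) ((563.6339111328125, -20.113832473754883), 33.24855041503906) 0.008750227221022394
floor [325. 228.] 2369 ((578.88525390625, 58.65224838256836), (48.51543426513672, 41.60918426513672), 75.10328674316406) ((580.8964233398438, 58.165157318115234), 24.30736541748047) 0.008778991995860241
```

View pics/w2.png

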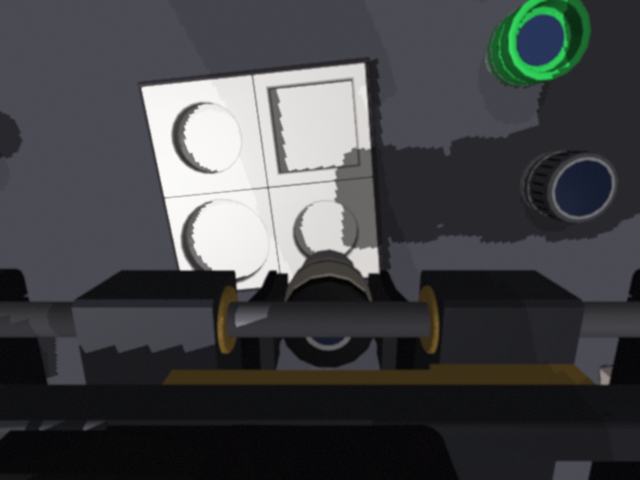

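The wrist view shows the eyepiece held at (330,290) above the empty small recess at (325,230). The other recesses are at (314,126) square, (208,138) small and (226,238) large.

>>> move_arm --plan '[[[-0.1, -0.15, 2.5, 0, 0, 0, 0.3], [-0.1, -0.15, 5, 0, 0, 0, 0.3], [-0.1, -0.15, 7, 0, 0, 0, 0.3], [-0.1, -0.15, 8.5, 0, 0, 0, 0.3], [-0.1, -0.15, 9.5, 0, 0, 0, 0.3], [-0.1, -0.15, 10.2, 0, 0, 0, 0.3], [-0.1, -0.15, 10.7, 0, 0, 0, 0.3], [-0.1, -0.15, 11.0, 0, 0, 0, 0.3], [-0.1, -0.15, 11.15, 0, 0, 0, 0.3], [-0.1, -0.15, 11.15, 0, 0, 0, 0.3]]]'

```text
time: 6.2
ee_pos: [0.5796, 0.0567, 0.0282]
tcp_rot: [[-0.949, 0.315, 0.0], [0.315, 0.949, 0.0], [-0.0, 0.0, -1.0]]
wrist_force: [0.5, 0.1, -1.1]
grip_width: 0.0363
grip_force: 12.0
```

>>> move_arm --plan '[[[0, 0, 0.03, 0, 0, 0, 0.3], [0, 0, 0.05, 0, 0, 0, 0.3], [0, 0, 0.05, 0, 0, 0, 0.44], [0, 0, 0.05, 0, 0, 0, 0.5], [0, 0, 0.05, 0, 0, 0, 0.6], [0, 0, 0.05, 0, 0, 0, 0.68], [0, 0, -1, 0, 0, 0, 0.68], [0, 0, -4, 0, 0, 0, 0.68], [0, 0, -8, 0, 0, 0, 0.68], [0, 0, -12, 0, 0, 0, 0.68]]]'

```text
time: 7.2
ee_pos: [0.5791, 0.0565, 0.15]
tcp_rot: [[-0.949, 0.316, -0.0], [0.316, 0.949, -0.0], [0.0, -0.0, -1.0]]
wrist_force: [0.9, -0.0, -0.6]
grip_width: 0.0594
grip_force: 0.0
```

```bash
python3 -c "
from h import *
tell(.443,-.260,.13,12)"
```

```text
t7.20 pos [0.5791 0.0565 0.15  ] yaw_y 71.60 w 0.0594 shift cm [  2.93 -34.33   2.01] turn z 59.6
```

>>> move_arm --plan '[[[0.3, -3.4, 0, 0, 0, 6, 0.8], [0.6, -6.9, 0, 0, 0, 12, 0.8], [0.9, -10.3, 0, 0, 0, 18, 0.8], [1.2, -13.7, 0, 0, 0, 24, 0.8], [1.5, -17.2, 0, 0, 0, 30, 0.8], [1.8, -20.6, 0, 0, 0, 36, 0.8], [2.1, -24, 0, 0, 0, 42, 0.8], [2.5, -28, 0, 0, 0, 48, 0.8], [2.9, -32, 0, 0, 0, 54, 0.8], [3, -34.3, 0, 0, 0, 59.6, 0.8]]]'

```text
time: 8.2
ee_pos: [0.441, -0.2624, 0.149]
tcp_rot: [[-0.201, 0.98, 0.001], [0.98, 0.201, -0.0], [-0.0, 0.001, -1.0]]
wrist_force: [0.0, -0.3, -0.5]
grip_width: 0.0697
grip_force: 0.0
```

```bash
cat > obj.py <<'E'
from h import *
import sys
d,W=snap("wrist",sys.argv[1]); z=W[...,2]
n,l,st,c=cv2.connectedComponentsWithStats(((z>.028)&(z<.075)).astype(np.uint8))
for i in range(1,n):
    if st[i,4]>200:
        k=l==i; zt=np.nanpercentile(z[k],97); P=W[k&(z>zt-.006)]*1000; b=W[k&(z<.046)]*1000
        print(c[i].round(),st[i,4],d["pixels"][k].mean(0).round(),"zt %.3f"%zt,cv2.minEnclosingCircle(P[:,:2].astype(np.float32)), "box",cv2.minAreaRect(b[:,:2].astype(np.float32)) if len(b)>50 else "")
x=[float(a) for a in sys.argv[2:]]
tell(*x)
E
python3 obj.py w3 .442 -.260 .02 12
```

```text
[329. 125.] 2467 [169. 120.  88.] zt 0.056 ((426.7210388183594, -185.84286499023438), 18.39920425415039) box 
[330. 235.] 2242 [153. 153. 160.] zt 0.056 ((443.27313232421875, -261.35089111328125), 18.415552139282227) box ((440.2302551269531, -251.0689239501953), (36.221778869628906, 15.688372611999512), 16.764562606811523)
[539. 250.] 2608 [190. 191. 197.] zt 0.050 ((605.2803955078125, -247.70469665527344), 15.18327808380127) box ((605.1021728515625, -248.08331298828125), (42.33677291870117, 43.1121826171875), 62.992488861083984)
[372. 354.] 1938 [107. 112. 136.] zt 0.059 ((497.030029296875, -352.30517578125), 23.668533325195312) box ((492.3497314453125, -345.1363220214844), (47.67304611206055, 22.870370864868164), 27.784149169921875)
t8.25 pos [ 0.4399 -0.2652  0.1492] yaw_y 11.07 w 0.0693 shift cm [ 0.49  0.29 12.92] turn z -0.9
```

View pics/w3.png

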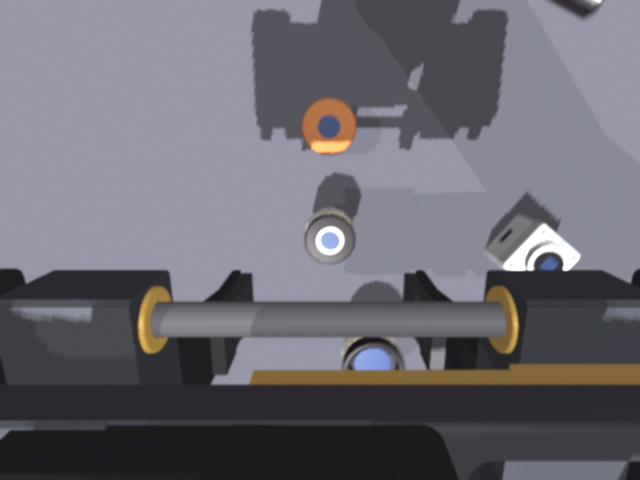

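The wrist view shows slim eyepiece 2 at (330,238), the brown decoy at (329,126), the wide eyepiece at (372,358) and the camera at (538,250).

>>> move_arm --plan '[[[0, 0, 0, 0, 0, 0, 0.8], [0, 0, 1.5, 0, 0, 0, 0.8], [0, 0, 3, 0, 0, 0, 0.8], [0, 0, 4.5, 0, 0, 0, 0.8], [0, 0, 6, 0, 0, 0, 0.8], [0, 0, 7.5, 0, 0, 0, 0.8], [0, 0, 8, 0, 0, 0, 0.8], [0, 0, 8, 0, 0, 0, 0.8], [0, 0, 8, 0, 0, 0, 0.8], [0, 0, 8, 0, 0, 0, 0.8]]]'

```text
time: 9.25
ee_pos: [0.4434, -0.2593, 0.0688]
tcp_rot: [[-0.209, 0.978, 0.001], [0.978, 0.209, -0.0], [-0.0, 0.001, -1.0]]
wrist_force: [-0.7, 0.8, 1.0]
grip_width: 0.0694
grip_force: 0.0
```

```bash
python3 -c "
from h import *
tell(.4428,-.2605,.02)"
```

```text
t9.25 pos [ 0.4434 -0.2593  0.0688] yaw_y 12.05 w 0.0694 shift cm [-0.1  -0.09  4.88]
```

>>> move_arm --plan '[[[-0.1, -0.1, 1.5, 0, 0, 0, 0.8], [-0.1, -0.1, 3, 0, 0, 0, 0.8], [-0.1, -0.1, 4.2, 0, 0, 0, 0.8], [-0.1, -0.1, 4.8, 0, 0, 0, 0.8], [-0.1, -0.1, 4.9, 0, 0, 0, 0.8], [-0.1, -0.1, 4.9, 0, 0, 0, 0.5], [-0.1, -0.1, 4.9, 0, 0, 0, 0.3], [-0.1, -0.1, 4.9, 0, 0, 0, 0.3], [-0.1, -0.1, 4.9, 0, 0, 0, 0.3], [-0.1, -0.1, 4.9, 0, 0, 0, 0.3]]]'

```text
time: 10.25
ee_pos: [0.4422, -0.2605, 0.0192]
tcp_rot: [[-0.208, 0.978, 0.0], [0.978, 0.208, 0.0], [-0.0, 0.0, -1.0]]
wrist_force: [2.1, 0.3, 1.2]
grip_width: 0.0378
grip_force: 1.1
```

```bash
python3 -c "
from h import *
tell(.485,-.002,.14)"
```

```text
t10.25 pos [ 0.4422 -0.2605  0.0192] yaw_y 12.02 w 0.0378 shift cm [ 24.39   9.58 -12.08]
```

>>> move_arm --plan '[[[0, 0, 0, 0, 0, 0, 0.3], [0, 0, 0, 0, 0, 0, 0.3], [0, 0, -1, 0, 0, 0, 0.3], [0, 0, -3, 0, 0, 0, 0.3], [0, 0, -6, 0, 0, 0, 0.3], [0, 0, -9, 0, 0, 0, 0.3], [0, 0, -12, 0, 0, 0, 0.3], [2, 0.8, -12, 0, 0, 0, 0.3], [5, 2, -12, 0, 0, 0, 0.3], [8, 3.2, -12, 0, 0, 0, 0.3]]]'

```text
time: 11.25
ee_pos: [0.4566, -0.175, 0.1398]
tcp_rot: [[-0.207, 0.978, 0.001], [0.978, 0.207, -0.0], [-0.0, 0.001, -1.0]]
wrist_force: [0.8, 0.4, -1.6]
grip_width: 0.0368
grip_force: 12.0
```

>>> move_arm --plan '[[[3, 1.2, 0, 0, 0, 0, 0.3], [6, 2.4, 0, 0, 0, 0, 0.3], [9, 3.5, 0, 0, 0, 0, 0.3], [12, 4.7, 0, 0, 0, 0, 0.3], [14.5, 5.7, 0, 0, 0, 0, 0.3], [16, 6.2, 0, 0, 0, 0, 0.3], [16.4, 6.4, 0, 0, 0, 0, 0.3], [16.4, 6.4, 0, 0, 0, 0, 0.3], [16.4, 6.4, 0, 0, 0, 0, 0.3], [16.4, 6.4, 0, 0, 0, 0, 0.3]]]'

```text
time: 12.25
ee_pos: [0.485, -0.0031, 0.1391]
tcp_rot: [[-0.206, 0.978, -0.0], [0.978, 0.206, -0.0], [-0.0, -0.0, -1.0]]
wrist_force: [-1.0, 0.1, -1.5]
grip_width: 0.0369
grip_force: 12.0
```

```bash
python3 -c "
from h import *
tell(.485,-.0025,.0275)"
```

```text
t12.25 pos [ 0.485  -0.0031  0.1391] yaw_y 11.91 w 0.0369 shift cm [6.000e-02 1.000e-02 1.116e+01]
```

>>> move_arm --plan '[[[0, 0, 2.5, 0, 0, 0, 0.3], [0, 0, 5, 0, 0, 0, 0.3], [0, 0, 7, 0, 0, 0, 0.3], [0, 0, 8.5, 0, 0, 0, 0.3], [0, 0, 9.5, 0, 0, 0, 0.3], [0, 0, 10.2, 0, 0, 0, 0.3], [0, 0, 10.7, 0, 0, 0, 0.3], [0, 0, 11.0, 0, 0, 0, 0.3], [0, 0, 11.15, 0, 0, 0, 0.3], [0, 0, 11.15, 0, 0, 0, 0.3]]]'

```text
time: 13.25
ee_pos: [0.4853, -0.0018, 0.0277]
tcp_rot: [[-0.208, 0.978, 0.0], [0.978, 0.208, 0.0], [0.0, 0.0, -1.0]]
wrist_force: [0.7, 0.1, -0.4]
grip_width: 0.0367
grip_force: 12.0
```

>>> move_arm --plan '[[[0, 0, 0.04, 0, 0, 0, 0.3], [0, 0, 0.06, 0, 0, 0, 0.3], [0, 0, 0.06, 0, 0, 0, 0.44], [0, 0, 0.06, 0, 0, 0, 0.5], [0, 0, 0.06, 0, 0, 0, 0.6], [0, 0, 0.06, 0, 0, 0, 0.68], [0, 0, -1, 0, 0, 0, 0.68], [0, 0, -4, 0, 0, 0, 0.68], [0, 0, -8, 0, 0, 0, 0.68], [0, 0, -12, 0, 0, 0, 0.68]]]'

```text
time: 14.25
ee_pos: [0.4847, -0.0022, 0.1495]
tcp_rot: [[-0.208, 0.978, -0.0], [0.978, 0.208, -0.0], [-0.0, -0.0, -1.0]]
wrist_force: [1.3, 0.7, -1.5]
grip_width: 0.0589
grip_force: 0.0
```

```bash
python3 -c "
from h import *
tell(.600,.241,.15,12)"
```

```text
t14.25 pos [ 0.4847 -0.0022  0.1495] yaw_y 11.99 w 0.0589 shift cm [21.4  16.33 -0.06] turn z -0.0
```

>>> move_arm --plan '[[[2.1, 1.6, 0, 0, 0, -3, 0.9], [4.5, 3.4, 0, 0, 0, -6, 0.9], [7, 5.3, 0, 0, 0, -9, 0.9], [9.5, 7.2, 0, 0, 0, -12, 0.9], [12, 9.2, 0, 0, 0, -15, 0.9], [14.5, 11.1, 0, 0, 0, -18, 0.9], [17, 13, 0, 0, 0, -20.6, 0.9], [19.5, 14.9, 0, 0, 0, -20.6, 0.9], [21, 16, 0, 0, 0, -20.6, 0.9], [21.4, 16.3, 0, 0, 0, -20.6, 0.9]]]'

```text
time: 15.25
ee_pos: [0.5997, 0.2442, 0.1472]
tcp_rot: [[-0.542, 0.84, -0.001], [0.84, 0.542, 0.0], [0.001, -0.0, -1.0]]
wrist_force: [-0.8, 0.4, -0.2]
grip_width: 0.0785
grip_force: 0.0
```

>>> move_arm --plan '[[[0, 0, 1, 0, 0, 0, 0.9], [0, 0, 2, 0, 0, 0, 0.9], [0, 0, 3, 0, 0, 0, 0.9], [0, 0, 4, 0, 0, 0, 0.9], [0, 0, 5, 0, 0, 0, 0.9], [0, 0, 5, 0, 0, 0, 0.9], [0, 0, 5, 0, 0, 0, 0.9], [0, 0, 5, 0, 0, 0, 0.9], [0, 0, 5, 0, 0, 0, 0.9], [0, 0, 5, 0, 0, 0, 0.9]]]'

```text
time: 16.25
ee_pos: [0.6002, 0.2415, 0.0979]
tcp_rot: [[-0.539, 0.842, 0.001], [0.842, 0.539, 0.0], [0.0, 0.001, -1.0]]
wrist_force: [0.2, 0.3, 0.4]
grip_width: 0.0784
grip_force: 0.0
```

```bash
python3 obj.py w4 .6 .241 .016 32.6
```

```text
[ 32. 109.] 5725 [103. 106. 121.] zt 0.059 ((412.86395263671875, 222.41970825195312), 23.7085018157959) box ((420.2904968261719, 227.7216796875), (23.40996742248535, 47.720703125), 29.98348045349121)
[159. 189.] 7397 [109. 198. 166.] zt 0.060 ((498.8576354980469, 224.9519805908203), 24.59942054748535) box ((503.1736755371094, 230.6561279296875), (38.373809814453125, 37.607059478759766), 4.032055377960205)
[327. 253.] 5057 [167. 179. 213.] zt 0.043 ((600.875, 240.94190979003906), 24.97825050354004) box ((600.322509765625, 241.57611083984375), (49.623046875, 49.5479736328125), 85.93817138671875)
t16.30 pos [0.6001 0.2415 0.0979] yaw_y 32.62 w 0.0785 shift cm [-0.03 -0.04  8.19] turn z 0.0
```

View pics/w4.png

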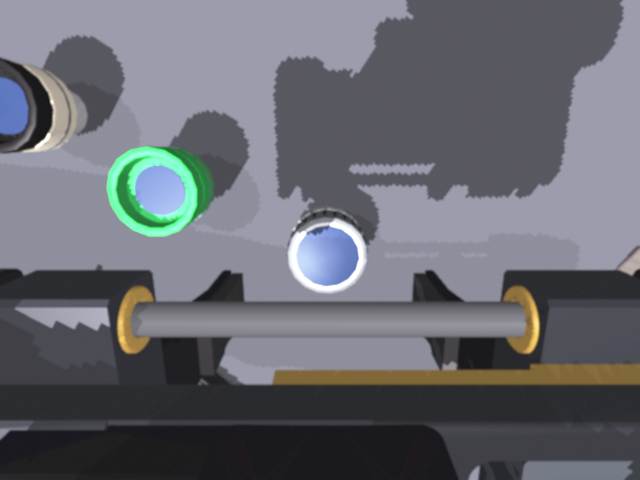

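The wrist view shows the objective at (327,255), glass up, centred between the fingers. The green decoy is clear at (158,190).

>>> move_arm --plan '[[[0, 0, 2, 0, 0, 0, 0.9], [0, 0, 4, 0, 0, 0, 0.9], [0, 0, 6, 0, 0, 0, 0.9], [0, 0, 7.5, 0, 0, 0, 0.9], [0, 0, 8.1, 0, 0, 0, 0.9], [0, 0, 8.1, 0, 0, 0, 0.7], [0, 0, 8.1, 0, 0, 0, 0.45], [0, 0, 8.1, 0, 0, 0, 0.45], [0, 0, 8.1, 0, 0, 0, 0.45], [0, 0, 8.1, 0, 0, 0, 0.45]]]' --squeeze 16

```text
time: 17.3
ee_pos: [0.6003, 0.2416, 0.0172]
tcp_rot: [[-0.539, 0.842, 0.001], [0.842, 0.539, 0.001], [0.0, 0.001, -1.0]]
wrist_force: [-1.2, 0.2, 2.7]
grip_width: 0.0497
grip_force: 16.0
```

```bash
python3 -c "
from h import *
tell(.5625,-.019,.14)"
```

```text
t17.30 pos [0.6003 0.2416 0.0172] yaw_y 32.62 w 0.0497 shift cm [-19.91 -17.22 -12.29]
```

>>> move_arm --plan '[[[0, 0, -1, 0, 0, 0, 0.45], [0, 0, -3, 0, 0, 0, 0.45], [0, 0, -6, 0, 0, 0, 0.45], [0, 0, -9, 0, 0, 0, 0.45], [0, 0, -12, 0, 0, 0, 0.45], [-1, -0.9, -12.3, 0, 0, 0, 0.45], [-3, -2.6, -12.3, 0, 0, 0, 0.45], [-5.5, -4.7, -12.3, 0, 0, 0, 0.45], [-8, -6.9, -12.3, 0, 0, 0, 0.45], [-10.5, -9.1, -12.3, 0, 0, 0, 0.45]]]'

```text
time: 18.3
ee_pos: [0.579, 0.1019, 0.139]
tcp_rot: [[-0.539, 0.842, -0.001], [0.842, 0.539, -0.0], [0.0, -0.001, -1.0]]
wrist_force: [-0.2, 0.4, -1.8]
grip_width: 0.0497
grip_force: 16.0
```

>>> move_arm --plan '[[[-2.5, -2.1, 0, 0, 0, 0, 0.45], [-5, -4.3, 0, 0, 0, 0, 0.45], [-7.3, -6.3, 0, 0, 0, 0, 0.45], [-8.8, -7.6, 0, 0, 0, 0, 0.45], [-9.4, -8.1, 0, 0, 0, 0, 0.45], [-9.4, -8.1, 0, 0, 0, 0, 0.45], [-9.4, -8.1, 0, 0, 0, 0, 0.45], [-9.4, -8.1, 0, 0, 0, 0, 0.45], [-9.4, -8.1, 0, 0, 0, 0, 0.45], [-9.4, -8.1, 0, 0, 0, 0, 0.45]]]'

```text
time: 19.3
ee_pos: [0.5624, -0.0182, 0.1394]
tcp_rot: [[-0.54, 0.842, -0.0], [0.842, 0.54, 0.0], [0.0, -0.0, -1.0]]
wrist_force: [0.1, 0.1, -1.5]
grip_width: 0.0496
grip_force: 16.0
```

```bash
python3 -c "
from h import *
snap('side','s2')
tell(.5625,-.019,.0255)"
```

```text
t19.35 pos [ 0.5624 -0.0184  0.1395] yaw_y 32.67 w 0.0494 shift cm [-0.05 -0.03 11.4 ]
```

View pics/s2.png

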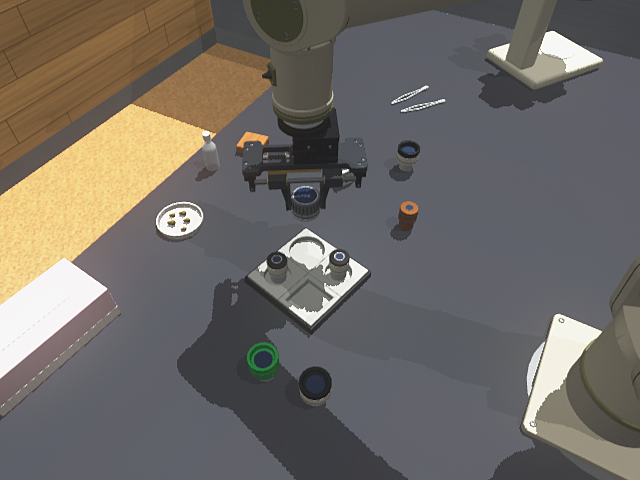

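Both slim eyepieces stand upright in their recesses at (277,262) and (340,260). The objective is held upright at (305,200).

>>> move_arm --plan '[[[0, 0, 2.5, 0, 0, 0, 0.45], [0, 0, 5, 0, 0, 0, 0.45], [0, 0, 7, 0, 0, 0, 0.45], [0, 0, 8.5, 0, 0, 0, 0.45], [0, 0, 9.5, 0, 0, 0, 0.45], [0, 0, 10.3, 0, 0, 0, 0.45], [0, 0, 10.9, 0, 0, 0, 0.45], [0, 0, 11.2, 0, 0, 0, 0.45], [0, 0, 11.4, 0, 0, 0, 0.45], [0, 0, 11.4, 0, 0, 0, 0.45]]]'

```text
time: 20.35
ee_pos: [0.5625, -0.0189, 0.0257]
tcp_rot: [[-0.539, 0.842, 0.0], [0.842, 0.539, 0.0], [-0.0, 0.0, -1.0]]
wrist_force: [-1.0, 0.0, -1.3]
grip_width: 0.0496
grip_force: 16.0
```

>>> move_arm --plan '[[[0, 0, 0.04, 0, 0, 0, 0.45], [0, 0, 0.07, 0, 0, 0, 0.45], [0, 0, 0.07, 0, 0, 0, 0.58], [0, 0, 0.07, 0, 0, 0, 0.65], [0, 0, 0.07, 0, 0, 0, 0.75], [0, 0, 0.07, 0, 0, 0, 0.8], [0, 0, -1, 0, 0, 0, 0.8], [0, 0, -4, 0, 0, 0, 0.8], [0, 0, -8, 0, 0, 0, 0.8], [0, 0, -12, 0, 0, 0, 0.8]]]'

```text
time: 21.35
ee_pos: [0.562, -0.0192, 0.1475]
tcp_rot: [[-0.539, 0.842, -0.0], [0.842, 0.539, -0.0], [0.0, -0.0, -1.0]]
wrist_force: [2.5, 0.4, -0.2]
grip_width: 0.0696
grip_force: 0.0
```

```bash
python3 -c "
from h import *
tell(.604,-.2475,.15,63.5)"
```

```text
t21.35 pos [ 0.562  -0.0192  0.1475] yaw_y 32.60 w 0.0696 shift cm [-21.5   -8.77  -0.24] turn z -30.9
```

>>> move_arm --plan '[[[-2.1, -0.9, 0, 0, 0, -4, 0.8], [-4.3, -1.8, 0, 0, 0, -8, 0.8], [-7, -2.9, 0, 0, 0, -12, 0.8], [-9.7, -4, 0, 0, 0, -16, 0.8], [-12.4, -5.1, 0, 0, 0, -20, 0.8], [-15, -6.1, 0, 0, 0, -24, 0.8], [-17.5, -7.1, 0, 0, 0, -28, 0.8], [-19.8, -8.1, 0, 0, 0, -30.9, 0.8], [-21.2, -8.7, 0, 0, 0, -30.9, 0.8], [-21.5, -8.8, 0, 0, 0, -30.9, 0.8]]]'

```text
time: 22.35
ee_pos: [0.6038, -0.2496, 0.146]
tcp_rot: [[-0.893, 0.45, 0.0], [0.45, 0.893, -0.001], [-0.0, -0.001, -1.0]]
wrist_force: [-0.8, -0.2, -0.3]
grip_width: 0.0693
grip_force: 0.0
```

>>> move_arm --plan '[[[0, 0, 1, 0, 0, 0, 0.8], [0, 0, 2, 0, 0, 0, 0.8], [0, 0, 3, 0, 0, 0, 0.8], [0, 0, 4, 0, 0, 0, 0.8], [0, 0, 4.5, 0, 0, 0, 0.8], [0, 0, 4.5, 0, 0, 0, 0.8], [0, 0, 4.5, 0, 0, 0, 0.8], [0, 0, 4.5, 0, 0, 0, 0.8], [0, 0, 4.5, 0, 0, 0, 0.8], [0, 0, 4.5, 0, 0, 0, 0.8]]]'

```text
time: 23.35
ee_pos: [0.6043, -0.2475, 0.1009]
tcp_rot: [[-0.895, 0.446, 0.001], [0.446, 0.895, -0.0], [-0.001, 0.0, -1.0]]
wrist_force: [1.0, -0.1, 0.9]
grip_width: 0.0696
grip_force: 0.0
```

```bash
python3 obj.py w5 .604 -.2475 .016 63.5
```

```text
[628.  25.] 1237 [53. 54. 57.] zt 0.045 ((562.4498901367188, -42.044708251953125), 11.193488121032715) box ((565.6896362304688, -41.4366340637207), (34.06568145751953, 9.138740539550781), 4.203962326049805)
[ 74. 177.] 8268 [114. 117. 129.] zt 0.059 ((498.3434753417969, -355.3574523925781), 24.917131423950195) box ((500.8760986328125, -351.16961669921875), (40.019508361816406, 43.39659118652344), 25.76534652709961)
[327. 252.] 4507 [187. 187. 192.] zt 0.050 ((605.8733520507812, -248.15943908691406), 15.010351181030273) box ((605.7827758789062, -248.28173828125), (42.2366828918457, 42.69035339355469), 63.37476348876953)
t23.40 pos [ 0.6043 -0.2475  0.1008] yaw_y 63.52 w 0.0698 shift cm [ 0.03 -0.01  8.48] turn z 0.0
```

View pics/w5.png

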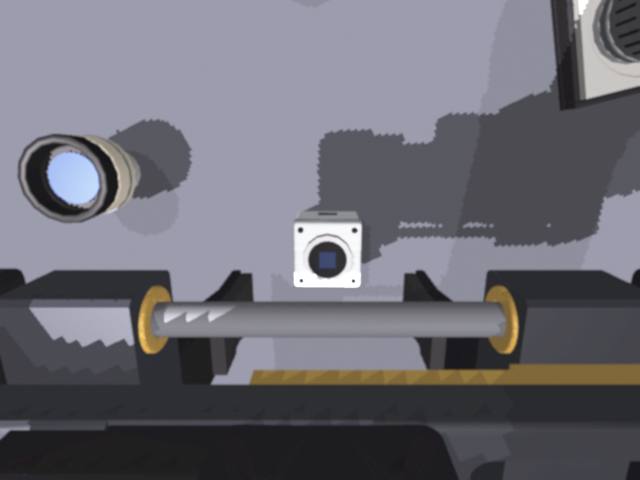

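The wrist view shows the camera at (327,252), aligned with the fingers and centred.

>>> move_arm --plan '[[[-0.1, 0, 2, 0, 0, 0, 0.8], [-0.1, 0, 4, 0, 0, 0, 0.8], [-0.1, 0, 6, 0, 0, 0, 0.8], [-0.1, 0, 7.6, 0, 0, 0, 0.8], [-0.1, 0, 8.4, 0, 0, 0, 0.8], [-0.1, 0, 8.4, 0, 0, 0, 0.6], [-0.1, 0, 8.4, 0, 0, 0, 0.38], [-0.1, 0, 8.4, 0, 0, 0, 0.38], [-0.1, 0, 8.4, 0, 0, 0, 0.38], [-0.1, 0, 8.4, 0, 0, 0, 0.38]]]' --squeeze 14

```text
time: 24.4
ee_pos: [0.6055, -0.2481, 0.0173]
tcp_rot: [[-0.895, 0.446, 0.001], [0.446, 0.895, -0.0], [-0.001, 0.0, -1.0]]
wrist_force: [-0.1, 0.7, 2.6]
grip_width: 0.0423
grip_force: 14.0
```

```bash
python3 -c "
from h import *
tell(.5026,.0758,.14,77.6)"
```

```text
t24.40 pos [ 0.6055 -0.2481  0.0173] yaw_y 63.52 w 0.0423 shift cm [ 23.64  24.41 -12.29] turn z -14.1
```

>>> move_arm --plan '[[[0, 0, -1, 0, 0, 0, 0.38], [0, 0, -3, 0, 0, 0, 0.38], [0, 0, -6, 0, 0, 0, 0.38], [0, 0, -9, 0, 0, 0, 0.38], [0, 0, -12, 0, 0, 0, 0.38], [1, 1, -12.3, 0, 0, -2, 0.38], [3, 3.1, -12.3, 0, 0, -4, 0.38], [5.5, 5.7, -12.3, 0, 0, -6, 0.38], [8, 8.3, -12.3, 0, 0, -8, 0.38], [10.5, 10.9, -12.3, 0, 0, -10, 0.38]]]'

```text
time: 25.4
ee_pos: [0.5585, -0.1017, 0.1393]
tcp_rot: [[-0.96, 0.281, -0.001], [0.281, 0.96, 0.0], [0.001, 0.0, -1.0]]
wrist_force: [1.4, 1.1, -1.2]
grip_width: 0.0419
grip_force: 14.0
```

```bash
python3 -c "
from h import *
tell(.5026,.0758,.14,77.6)"
```

```text
t25.40 pos [ 0.5585 -0.1017  0.1393] yaw_y 73.66 w 0.0419 shift cm [10.36 15.46 -0.06] turn z -3.9
```

>>> move_arm --plan '[[[2, 3, 0, 0, 0, -2, 0.38], [4, 6, 0, 0, 0, -4.1, 0.38], [6, 9, 0, 0, 0, -4.1, 0.38], [8, 12, 0, 0, 0, -4.1, 0.38], [9.8, 14.5, 0, 0, 0, -4.1, 0.38], [10.5, 15.5, 0, 0, 0, -4.1, 0.38], [10.5, 15.6, 0, 0, 0, -4.1, 0.38], [10.5, 15.6, 0, 0, 0, -4.1, 0.38], [10.5, 15.6, 0, 0, 0, -4.1, 0.38], [10.5, 15.6, 0, 0, 0, -4.1, 0.38]]]'

```text
time: 26.4
ee_pos: [0.5035, 0.0745, 0.1395]
tcp_rot: [[-0.976, 0.216, -0.0], [0.216, 0.976, -0.0], [-0.0, -0.0, -1.0]]
wrist_force: [0.1, 0.2, -1.4]
grip_width: 0.0418
grip_force: 14.0
```

```bash
python3 -c "
from h import *
tell(.5026,.0758,.0256,77.6)"
```

```text
t26.40 pos [0.5035 0.0745 0.1395] yaw_y 77.50 w 0.0418 shift cm [ 0.12  0.11 11.39] turn z -0.1
```

>>> move_arm --plan '[[[0.1, 0.1, 2.5, 0, 0, 0, 0.38], [0.1, 0.1, 5, 0, 0, 0, 0.38], [0.1, 0.1, 7, 0, 0, 0, 0.38], [0.1, 0.1, 8.5, 0, 0, 0, 0.38], [0.1, 0.1, 9.5, 0, 0, 0, 0.38], [0.1, 0.1, 10.3, 0, 0, 0, 0.38], [0.1, 0.1, 10.9, 0, 0, 0, 0.38], [0.1, 0.1, 11.2, 0, 0, 0, 0.38], [0.1, 0.1, 11.4, 0, 0, 0, 0.38], [0.1, 0.1, 11.4, 0, 0, 0, 0.38]]]'

```text
time: 27.4
ee_pos: [0.5026, 0.0771, 0.0257]
tcp_rot: [[-0.977, 0.214, 0.0], [0.214, 0.977, 0.0], [-0.0, 0.0, -1.0]]
wrist_force: [0.3, 0.2, -1.1]
grip_width: 0.0418
grip_force: 14.0
```

>>> move_arm --plan '[[[0, 0, 0.04, 0, 0, 0, 0.38], [0, 0, 0.07, 0, 0, 0, 0.38], [0, 0, 0.07, 0, 0, 0, 0.5], [0, 0, 0.07, 0, 0, 0, 0.55], [0, 0, 0.07, 0, 0, 0, 0.6], [0, 0, 0.07, 0, 0, 0, 0.62], [0, 0, -1, 0, 0, 0, 0.62], [0, 0, -4, 0, 0, 0, 0.62], [0, 0, -8, 0, 0, 0, 0.62], [0, 0, -12, 0, 0, 0, 0.62]]]'

```text
time: 28.4
ee_pos: [0.5021, 0.0768, 0.1476]
tcp_rot: [[-0.977, 0.215, -0.0], [0.215, 0.977, -0.0], [0.0, -0.0, -1.0]]
wrist_force: [1.2, 0.4, -0.7]
grip_width: 0.0538
grip_force: 0.0
```

>>> move_arm --plan '[[[-2, 3, -0.5, 0, 0, 0, 0.62], [-4, 6, -1, 0, 0, 0, 0.62], [-4, 9, -1.5, 0, 0, 0, 0.62], [-4, 12, -2, 0, 0, 0, 0.62], [-4, 15, -2.5, 0, 0, 0, 0.62], [-4, 18, -3, 0, 0, 0, 0.62], [-4, 20, -3, 0, 0, 0, 0.62], [-4, 20, -3, 0, 0, 0, 0.62], [-4, 20, -3, 0, 0, 0, 0.62], [-4, 20, -3, 0, 0, 0, 0.62]]]'

```text
time: 29.4
ee_pos: [0.5846, 0.2623, 0.1759]
tcp_rot: [[-0.976, 0.216, 0.0], [0.216, 0.976, -0.001], [-0.0, -0.001, -1.0]]
wrist_force: [0.7, -0.2, -0.1]
grip_width: 0.054
grip_force: 0.0
```

```bash
sed -i 's/("top","side")/("fin_t","fin_s")/' m.py; python3 - <<'E'
from h import *
a,W=snap("top","fin_t");b,V=snap("side","fin_s")
for n,(x,y) in dict(s1=(.579,.057),s2=(.485,-.002),obj=(.5625,-.019),cam=(.5026,.076)).items():
  for t,A in(("top",W),("side",V)):
    k=(np.hypot(A[...,0]-x,A[...,1]-y)<.034)&(A[...,2]>.034); zt=np.percentile(A[k][:,2],97)
    P=(A[k&(A[...,2]>zt-(.014 if n=="cam" else .006))][:,:2]*1000).astype(np.float32)
    print(n,t,"zt %.3f"%zt,np.round(cv2.minEnclosingCircle(P)[0],1),cv2.minAreaRect(P) if n=="cam" else "")
cv2.imwrite("pics/fin.png",np.hstack([cv2.resize(a["pixels"][160:300,220:390,::-1],(400,330)),cv2.resize(b["pixels"][210:350,230:400,::-1],(400,330))]))
E
python3 m.py | grep -E "^\[" | awk '$3>300' | head -30
```

```text
s1 top zt 0.065 [581.   57.6] 
s1 side zt 0.065 [577.3  56.7] 
s2 top zt 0.066 [487.   -2.7] 
s2 side zt 0.065 [484.   -3.1] 
obj top zt 0.052 [564.6 -18.6] 
obj side zt 0.052 [561.7 -19.5] 
cam top zt 0.058 [503.6  77.9] ((504.4991149902344, 77.7039566040039), (41.98635482788086, 42.109100341796875), 78.09107971191406)
cam side zt 0.059 [501.5  76.8] ((501.2109680175781, 77.41777801513672), (42.34819793701172, 43.43681335449219), 76.77584838867188)
[137.  86.] 4250 ztop 0.079 rect [826.9 362.5] [225.6  67.7] 84.3 circ 824.8 361.2 r115.8
[431.  80.] 601 ztop 0.026 rect [ 832.4 -240.8] [42.9 59.8] 10.5 circ 832.3 -240.5 r35.5
[303. 228.] 5836 ztop 0.062 rect [533.9  27.3] [113.8 114. ] 77.7 circ 533.5 28.2 r74.0
[500. 240.] 586 ztop 0.060 rect [ 499.2 -354.4] [47.6 46.2] 39.4 circ 499.1 -354.5 r24.4
[202. 247.] 556 ztop 0.060 rect [499.9 225. ] [47.5 47. ] 73.5 circ 499.9 225.2 r24.5
[414. 279.] 314 ztop 0.058 rect [ 427.2 -185.4] [35.  34.5] 88.9 circ 427.8 -184.9 r18.2
[204. 293.] 549 ztop 0.060 rect [410.5 219.5] [48.  44.7] 22.4 circ 410.0 220.8 r24.2
[255. 144.] 409 ztop 0.026 rect [ 829.8 -241. ] [47.  61.3] 8.2 circ 831.3 -240.5 r35.9
[408. 153.] 516 ztop 0.061 rect [ 496.8 -355.7] [46.1 49.8] 21.8 circ 496.8 -354.7 r26.0
[407. 214.] 441 ztop 0.058 rect [ 425.2 -186. ] [34.9 37.5] 30.9 circ 426.4 -185.4 r19.9
[308. 277.] 6472 ztop 0.064 rect [530.8  26.9] [118.4 110.6] 74.9 circ 530.7 27.3 r73.7
[ 46. 339.] 6903 ztop 0.079 rect [816.2 346.4] [ 67.4 197.9] 0.0 circ 824.3 346.4 r102.0
[263. 360.] 981 ztop 0.060 rect [496.6 224.5] [47.5 48. ] 89.1 circ 496.2 224.2 r24.6
[315. 385.] 1054 ztop 0.060 rect [406.4 219.7] [47.3 48.6] 29.5 circ 406.6 219.9 r24.7
```

View pics/fin.png

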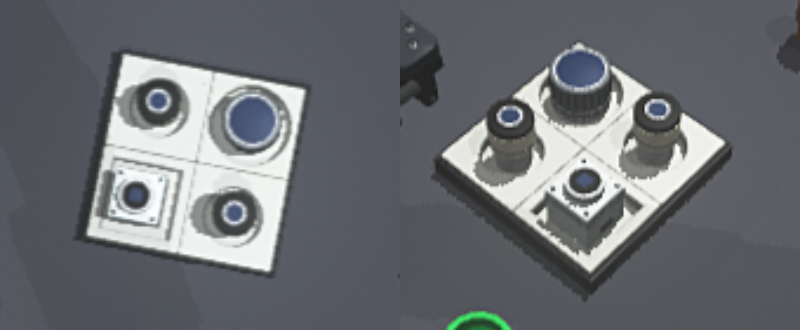

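All four parts stand upright in their recesses, glass up and at floor height. The camera is square to its recess within about 0.5°, and the wide eyepieces and decoys have not moved.

```bash
python3 -c "
from plant import bot
print(bot.hand_in())"
```

```text
the job is handed in; nothing more can be done
None
```

The high-power set is packed and the job handed in at about 30 s of robot time: two slim eyepieces, the objective and the camera each rest glass up on the floor of their recess, and the wide eyepieces and look-alikes were left where they stood.

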